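Move the twist-lock lampshade to the twin lamp

TASK

The lamp wearing the metal shade has a flat battery, so move the shade over to its bare twin: turn it anticlockwise to free the bayonet and lift only the shade off, leaving the white diffuser, which just rests under it and comes along if anything still catches, sitting on its lamp. Put the shade over the other lamp's diffuser, find the notches so that it drops fully down, then turn it clockwise to lock it at the stop and let go. Don't lift or shift either diffuser, and leave everything else on the cabinet where it is.

Things in the scene. Friction and masses are not known exactly. Their poses are not given: they have to be found in the camera images.
- lamp_shaded: Small aluminium table lamp that wears the shade at the start: round foot 100 mm across, thin stem, round top plate 88 mm across at 130 mm height. It stands firm. Origin: centre of its underside; z up along the stem. A square boss on the plate (40 mm wide, 8 mm high) locates the diffuser.
- lamp_bare: The twin lamp without a shade, same sizes, equally firm. Origin: centre of its underside. Which lamp stands left and which right varies.
- diffuser_shaded: White diffuser of the shaded lamp, the inner part hidden under the shade: rigid dome 84 mm across, 45 mm high, 0.11 to 0.18 kg, with a flat shoulder 50 mm across on top. Origin: centre of its underside, on the lamp's plate; z up. Only its weight holds it down; its square foot around the boss lets it turn about 3 degrees either way, no more. Spigot and lugs: see the lug point.
- diffuser_bare: Diffuser of the bare lamp: the same part, also only resting on its lamp's boss. Its spigot and lugs are in plain view from above. Origin and axes as for the other (lugs on the +x and -x sides).
- diffuser_shaded_lug (a point): Outer end, top edge, of the +x bayonet lug of the shaded lamp's diffuser, 20 mm from the axis and 57 mm above the diffuser's origin. Same shape as on the bare lamp's diffuser.
- diffuser_bare_lug (a point): Outer end, top edge, of the +x lug. A grey spigot 31 mm across rises from the shoulder, straight for 16 mm, then tapers to 18 mm across at 23 mm. Two lugs on its +x and -x sides: 12.4 mm wide, reaching 20 mm from the axis, 7 to 12 mm above the shoulder. Under the clockwise end of each (from above; -y end of the +x lug) a stop wall goes down to the shoulder.
- diffuser_shaded_lock (a point): On the axis of the shaded lamp's diffuser at shoulder height (45 mm above its origin); x axis turned 32 degrees clockwise, from above, from the lugs: along it lies the x axis of a locked shade.
- diffuser_bare_lock (a point): The same on the bare lamp's diffuser: a shade fully down and locked here has its origin at this point and its x axis, either way round, along this x axis within 10 degrees.
- shade: Aluminium shade, the outer part, 0.13 to 0.2 kg: a cone 126 mm across at its lower rim, nested over the diffuser without touching it, with an upright open collar on top to grip. Origin: on the axis at the foot of the collar = underside of the bayonet lip = top of the cone; lower rim 40 mm below it; z up. Seated, the origin is 45 mm above the diffuser's origin. It turns with hardly any resistance.
- shade_collar (a point): Centre of the collar's top edge, 28 mm above the shade's origin. The collar is a round tube, 52 mm outside, 46 mm inside, 28 mm high; grip it from above with the fingers outside. Around its foot runs a flat step 63 mm across, 3 mm thick; outside that the cone falls away at about 50 degrees.
- shade_notch (a point): Middle of the +x notch, 20 mm from the axis. The 4 mm thick lip inside the collar's foot leaves a 34 mm hole with two notches, on the shade's +x and -x sides, each 60 degrees wide; they pass the lugs with 6 degrees to spare either way when the shade's x axis lies along the diffuser's (either way round). Otherwise the lip rests on the lugs, 12 mm above its seat.
- shade_seat (a point): The shade's origin again. Turned clockwise (from above) from the notch position, the seated lip runs under the lugs with 3 mm of lift: from about 7 degrees they hold it, at about 38 degrees it meets the stops. Turned anticlockwise it meets the backs of the stops 7 degrees past the notch position: come back a little to lift freely. At the start it is locked, 25 to 36 degrees clockwise.
- keys: Bystander: bunch of three keys and a small black tag on a ring, about 90 mm across, lying flat, 8 mm high. Origin: centre of its underside.
- polish_tin: Bystander: flat round shoe-polish tin, 75 mm across, 26 mm high. Origin: centre of its underside.
- glasses_case: Bystander: black spectacle case, 160 x 60 x 40 mm. Origin: centre of its underside.
- shoe_brush: Bystander: wooden shoe brush, 150 x 46 x 40 mm. Origin: centre of its underside.
- shoehorn: Bystander: flat steel shoehorn, about 210 mm long, 4 mm thick. Origin: centre of its underside.
- key_bowl: Bystander: white ceramic bowl, 124 mm across, 45 mm high. Origin: centre of its underside.
- parcel: Bystander: small cardboard parcel, 120 x 180 x 60 mm. Origin: centre of its underside.
Not all that is in view belongs to the job. Leave any green or yellow look-alike of the diffuser_bare alone.

How it is judged:
By the outcome, as a careful person would: the job done as asked, in the order asked, and still so for the second after the job is handed in, with the robot touching nothing.
It also fails if it takes over 51 s, if anything falls off the work surface, if the arm or the gripper's body presses on something with over 40 N, if the wrist force passes 120 N, or if a joint passes its speed limit or range.

ROBOT

A 6-joint arm with a two-finger parallel gripper is mounted at the origin on the work surface. World frame = base frame: x ahead of the robot, y to its left, z up, the work surface at z = 0. Lengths are in m, angles in rad, forces in N, time in s.
With the tool pointing down it reaches from about 0.35 to 0.775 m from the base axis. Payload 7.3 kg.
Tool frame: the origin (TCP) lies between the finger pads; the fingertips stand 8 mm ahead of it and the grasp point (between the pads) lies 11 mm behind it (robot.nose_length is the distance from the TCP to the fingertips, in m); z points along the fingers, y is the line along which they close (so a half turn about z gives the same grasp; the last joint's range is limited). The gripper opens to 92 mm and grips with 3 to 60 N. Pads are 19 mm wide; open, the fingers measure 130 mm over their backs; the gripper's body (75 mm by 190 mm) begins 47 mm behind the grasp point.
Start: joints at [-1.398, 0.342, 1.524, -0, 1.275, -0.146], TCP at [0.165, -0.499, 0.235] pointing down, gripper open.
Joint ranges: [-2.53, 2.53], [-0.77, 2.02], [0.04, 2.7], [-1, 4.14], [0.28, 2.66], [-3.11, 3.11]. Speed limits (rad/s): [2.57, 2.57, 3.14, 3.14, 3.14, 3.14].

INTERFACE

Orientations are given as [roll, pitch, yaw] about the fixed x, y, z axes, in that order (R = Rz(yaw) Ry(pitch) Rx(roll)).
In Python, from cell import robot gives the robot as it stands. The module is installed in compiled form; this text tells all that it offers.
- The arm moves only by the shell command python3 -m jog 'ROWS' [FORCE]. ROWS is JSON, a list that holds one entry, the list of rows, each a list of 5 numbers: the gripper's target within -1 to 1 (fully open at 1, half-way at 0, shut at -1), then the shift along the tool's x, y, z in m, then the turn about the tool's z in rad. A call has 1 to 5 rows; each row is the pose to reach, as a shift and turn from the pose commanded when the call began, along the tool's axes at that moment; what a row does not reach only later rows make up. A row lasts 1/12 s, in which the tool goes at most 41.7 mm and 7.16 degrees, less where a joint would pass 70% of its speed; a pose out of reach is approached as far as the arm can. A call with a gripper value outside its range is refused whole. The fingers move at their own pace and stop on an object; FORCE is the grip in N (left out, the last holds). Time passes only in rows, so rows that repeat a pose let the fingers close. It gives the time, the measured TCP pose, the force, the opening and the grip force at its end, in the units of the state.
- robot.observe(): the state, without advancing time (a new reading comes with each control period).
- robot.read_camera(name): name is "side" or "top" or "wrist"; returns the picture (420x560x3 uint8, red, green, blue); there is no depth.
- robot.camera_model(name): a dict with "camera_matrix" (3x3 intrinsics, pixels), "position" and "attitude" of the camera in the world; the wrist camera has in their place "mount" (4x4, takes a point from camera to tool coordinates, whose origin is the TCP and whose axes are the flange's). Camera axes: x right, y down, z forward; pixel columns grow to the right and rows downward; lengths in m; the calibration is good to about 2 mm. A picture is of the moment at which its call begins: read the wrist's pose just before it. camera_model takes no time and is no camera call.
- robot.hand_in(): hands the job in; it is judged then, once.
The state is a dict: "time": time; "qpos": joint angles; "qvel": joint speeds; "joint_efforts": joint torques, N m; "tool_pos": TCP position; "tool_rot": TCP orientation; "contact_force": force on the tool from outside, world axes, zero at the start; "torque": the same for the moment, N m; "opening": finger opening in m; "grip_force": force on a finger pad.
Only numpy, scipy, OpenCV 4.12 (cv2) and the standard library are available. Lean on these libraries where they do the work, as an engineer would, in place of code of your own. Each camera call takes 0.05 s, during which the arm holds its last target. There are 200 camera calls.

## Working session

There is one attempt and no reset: what is moved stays moved. The work goes in short steps, Python scripts to look and compute and a shell command to move; the robot and the scene stay as the last step left them, time stands still between calls to the robot, and variables do not carry over. Pictures are saved under pics/ and viewed, at most 10 in all, crops included, and the job is handed in when it is done.

```bash
mkdir -p pics
cat > h.py <<'E'
import numpy as np, cv2
from cell import robot
from scipy.spatial.transform import Rotation as R
def T(o=None):
    o=o or robot.observe(); M=np.eye(4); 
    M[:3,:3]=R.from_euler('xyz',o['tool_rot']).as_matrix() if np.size(o['tool_rot'])==3 else np.array(o['tool_rot']); M[:3,3]=o['tool_pos']; return M
def cam(n):
    m=robot.camera_model(n); K=np.array(m['camera_matrix'])
    if n=='wrist': M=T()@np.array(m['mount'])
    else:
        M=np.eye(4); a=np.array(m['attitude']); M[:3,:3]=a if a.shape==(3,3) else R.from_euler('xyz',a).as_matrix(); M[:3,3]=m['position']
    return K,M
def shot(n,f):
    c=cam(n); im=robot.read_camera(n); cv2.imwrite(f'pics/{f}.png',im[:,:,::-1]); np.savez(f'pics/{f}.npz',K=c[0],M=c[1]); return im,c
def ray(c,u,v,z):
    K,M=c; d=M[:3,:3]@np.linalg.solve(K,[u,v,1]); return M[:3,3]+d*(z-M[2,3])/d[2]
def proj(c,p):
    K,M=c; q=K@(M[:3,:3].T@(np.array(p)-M[:3,3])); return q[:2]/q[2]
def load(f):
    d=np.load(f'pics/{f}.npz'); return cv2.imread(f'pics/{f}.png'),(d['K'],d['M'])
E
python3 - <<'E'
from h import *
print(robot.observe())
for n in('top','side'):
    im,c=shot(n,n+'0'); print(n,c[0].round(1).tolist(),c[1].round(3).tolist())
print(robot.camera_model('top')['attitude'],robot.camera_model('wrist'))
E
```

```text
{'time': 0.0, 'qpos': array([-1.39798516e+00,  3.42713127e-01,  1.52505102e+00,  3.16453534e-06,
        1.27538870e+00, -1.45978957e-01]), 'qvel': array([ 5.87721818e-04, -1.77876947e-03,  1.48736312e-03, -4.21865298e-04,
       -3.21572972e-04,  8.56853828e-06]), 'joint_efforts': array([-2.58915986e-05, -4.31237698e+01, -2.44220138e+01,  7.16627156e-02,
        5.59932785e-02, -1.45013391e-04]), 'tool_pos': array([ 0.16450602, -0.49813115,  0.23403807]), 'tool_rot': array([-3.14004950e+00, -2.29939800e-04,  3.18789023e-01]), 'contact_force': array([-0.3466404 , -0.68683729, -0.25541054]), 'torque': array([0.04945385, 0.01512661, 0.05530137]), 'grip_force': 0.0, 'opening': 0.09186241313992677}
top [[480.6, 0.0, 280.8], [0.0, 480.6, 206.0], [0.0, 0.0, 1.0]] [[0.005, -0.99, 0.139, 0.382], [-1.0, -0.005, 0.002, 0.019], [-0.001, -0.139, -0.99, 1.338], [0.0, 0.0, 0.0, 1.0]]
side [[540.3, 0.0, 284.6], [0.0, 540.3, 198.5], [0.0, 0.0, 1.0]] [[-0.748, -0.431, 0.504, -0.309], [-0.663, 0.481, -0.573, 0.995], [0.005, -0.763, -0.646, 1.239], [0.0, 0.0, 0.0, 1.0]]
[-3.00263745e+00  1.01821202e-03 -1.56542767e+00] {'camera_matrix': array([[372.31517135,   0.        , 277.67333711],
       [  0.        , 372.31517135, 216.66827768],
       [  0.        ,   0.        ,   1.        ]]), 'mount': array([[ 1.27354529e-03, -9.62521720e-01, -2.71201616e-01,
         7.25099761e-02],
       [ 9.99999107e-01,  1.11590974e-03,  7.35455755e-04,
        -8.76445390e-04],
       [-4.05255614e-04, -2.71202311e-01,  9.62522282e-01,
        -1.49768788e-01],
       [ 0.00000000e+00,  0.00000000e+00,  0.00000000e+00,
         1.00000000e+00]])}
```

View pics/top0.png

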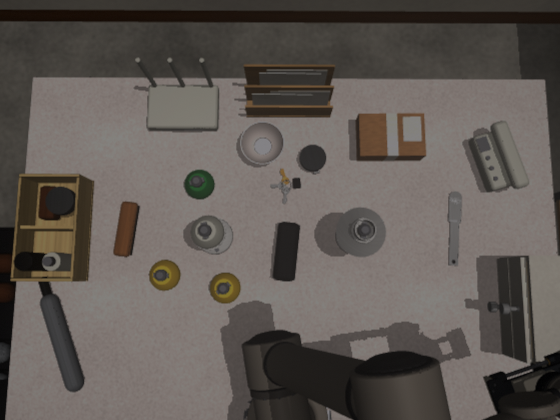

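View pics/side0.png

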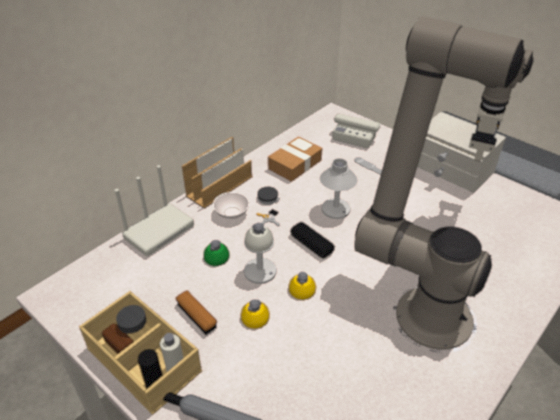

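Top view: the shaded lamp is at about (362,231). White dome candidates for the bare diffuser are the one on a stem at (207,232), and the look-alikes green (199,184), yellow (164,275) and yellow (225,288), all standing on the table. I choose the white one on the stem. I'll check it in one close crop.

Run:
```python
from h import *
im,c=load('top0')
a=cv2.resize(im[195:265,170:250],None,fx=5,fy=5,interpolation=cv2.INTER_CUBIC);b=cv2.resize(im[195:265,325:405],None,fx=5,fy=5,interpolation=cv2.INTER_CUBIC)
cv2.imwrite('pics/crop0.png',cv2.convertScaleAbs(np.hstack([a,b]),alpha=1.5))
print(ray(c,364,229,.203),ray(c,206,229,.198))
print(robot.observe()['qpos'])
```

```text
[ 0.48699069 -0.17671447  0.203     ] [0.48546969 0.1982876  0.198     ]
[-1.39800520e+00  3.42638790e-01  1.52493643e+00 -9.93986280e-06
  1.27540934e+00 -1.45977261e-01]
```

View pics/crop0.png

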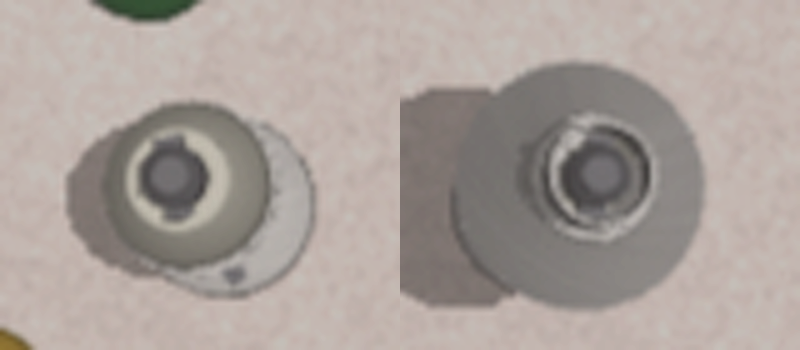

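The crop confirms it: left is the white diffuser on its foot plate with grey spigot at full-image (204,230.6), lugs running roughly up/down. Right is the shade with its open collar at about (365,230). Going above the shade.

```bash
python3 -m jog '[[[1,0.04,-0.02,-0.03,0],[1,0.08,-0.04,-0.06,0],[1,0.12,-0.06,-0.065,0],[1,0.16,-0.08,-0.07,0],[1,0.2,-0.1,-0.07,0]]]'; python3 -m jog '[[[1,0.04,-0.02,0,0],[1,0.08,-0.04,0,0],[1,0.12,-0.06,0,0],[1,0.16,-0.08,0,0],[1,0.2,-0.1,0,0]]]'
python3 - <<'E'
from h import *
_,c=load('top0'); print(ray(c,365,230,.203),ray(c,204,230.6,.198)); print(robot.observe()['qpos'], T()[:3].round(3))
im,c=shot('wrist','w1')
E
```

```text
time: 0.52
tool_pos: [0.3016, -0.3622, 0.3037]
tool_rot: [3.14, -0.0, 0.318]
contact_force: [0.3, 0.0, -0.0]
opening: 0.0918
grip_force: 0.0
time: 0.93
tool_pos: [0.4494, -0.2145, 0.3024]
tool_rot: [-3.141, 0.0, 0.319]
contact_force: [0.9, -0.6, 1.2]
opening: 0.0921
grip_force: 0.0
[ 0.48462833 -0.17903727  0.203     ] [0.48162837 0.20294195 0.198     ]
[-5.99292838e-01  2.46215427e-01  1.47085147e+00 -9.96813120e-05
  1.42479790e+00  6.52717894e-01] [[ 0.95   0.313 -0.     0.449]
 [ 0.313 -0.95   0.    -0.214]
 [-0.    -0.    -1.     0.302]]
```

View pics/w1.png

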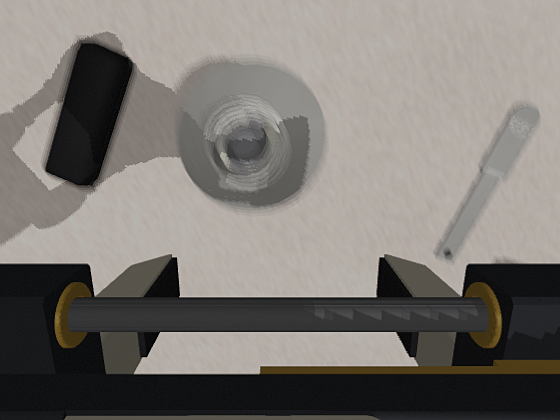

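```bash
python3 -m jog '[[[1,0.023,-0.011,0,0],[1,0.045,-0.022,0,0],[1,0.045,-0.022,0,0],[1,0.045,-0.022,0,0],[1,0.045,-0.022,0,0]]]'
python3 - <<'E'
from h import *
im,c=shot('wrist','w2'); print(proj(c,[.485,-.179,.203]))
a=cv2.resize(im[120:270,180:380],None,fx=4,fy=4,interpolation=cv2.INTER_CUBIC)[:,:,::-1]
cv2.imwrite('pics/w2c.png',cv2.convertScaleAbs(a,alpha=1.3))
E
```

```text
time: 1.4
tool_pos: [0.4838, -0.1816, 0.3022]
tool_rot: [-3.141, 0.001, 0.319]
contact_force: [-0.5, -0.4, -0.9]
opening: 0.0917
grip_force: 0.0
[275.6450222  217.06683135]
```

View pics/w2c.png

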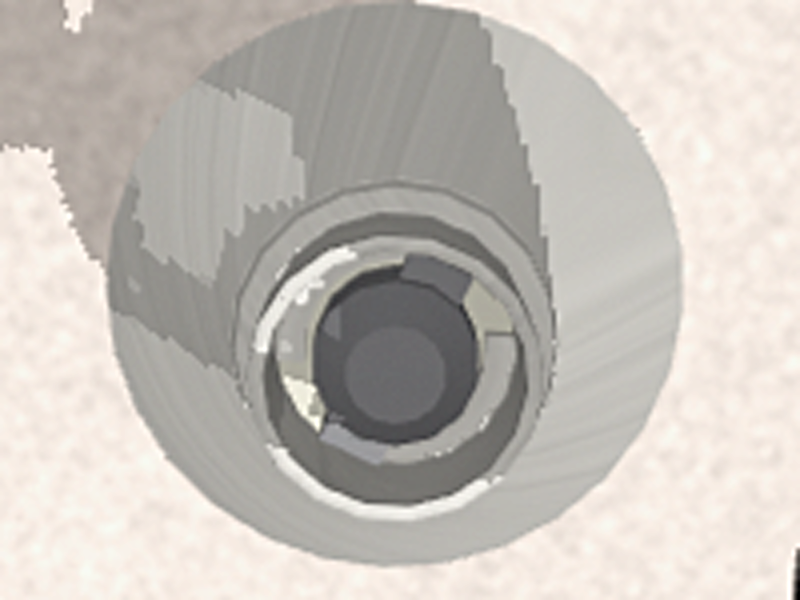

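The wrist crop clearly shows the collar centred at about (279,212.5) and the spigot top at (278.7,213.5). Lugs are at crop (438,278) and (355,445), and the cream notch gaps lie clockwise of the lugs. Computing positions and angles.

Run:
```python
from h import *
_,c=load('w2'); f=lambda x,y,z: ray(c,180+x/4,120+y/4,z)
ax=f(395,374,.198); print('axis',ax, 'collar',f(397,372,.203),'tcp',T()[:3,3])
# lug outer top edge mids, z=.187
ang=lambda p: np.degrees(np.arctan2(p[1]-ax[1],p[0]-ax[0]))
for q in [(405,258),(470,285),(437,268),(325,430),(385,463),(350,455)]: p=f(*q,.187);print('lug',q,ang(p).round(1),np.hypot(*(p-ax)[:2]).round(4))
for q in [(515,333),(485,333),(287,378),(315,372)]: p=f(*q,.179);print('lip',q,ang(p).round(1),np.hypot(*(p-ax)[:2]).round(4))
print('tool yaw',np.degrees(.319))
```

```text
axis [ 0.48682362 -0.18068235  0.198     ] collar [ 0.48856743 -0.18045237  0.203     ] tcp [ 0.48363728 -0.18194693  0.3023565 ]
lug (405, 258) 12.8 0.0188
lug (470, 285) -26.4 0.0193
lug (437, 268) -5.9 0.0185
lug (325, 430) 155.1 0.019
lug (385, 463) -166.8 0.0204
lug (350, 455) 174.3 0.0205
lip (515, 333) -64.6 0.0228
lip (485, 333) -62.3 0.0172
lip (287, 378) 124.7 0.0213
lip (315, 372) 126.0 0.0159
tool yaw 18.27735366467326
```

```bash
python3 -m jog '[[[1,0.0037,0,0.035,0],[1,0.0037,0,0.07,0],[1,0.0037,0,0.095,0],[1,0.0037,0,0.111,0],[1,0.0037,0,0.111,0]]]' 10; python3 -m jog '[[[0.3,0,0,0,0],[0.3,0,0,0,0],[0.2,0,0,0,0],[0.2,0,0,0,0],[0.15,0,0,0,0]]]';python3 -m jog '[[[0,0,0,0,0],[-0.1,0,0,0,0],[-0.1,0,0,0,0],[-0.1,0,0,0,0],[-0.1,0,0,0,0]]]'
```

```text
time: 1.87
tool_pos: [0.4852, -0.1803, 0.1882]
tool_rot: [-3.137, 0.005, 0.317]
contact_force: [-0.4, 0.4, -0.1]
opening: 0.0917
grip_force: 0.0
time: 2.28
tool_pos: [0.4881, -0.1805, 0.1926]
tool_rot: [3.14, -0.001, 0.319]
contact_force: [-0.8, 1.6, 0.1]
opening: 0.0633
grip_force: 0.0
time: 2.7
tool_pos: [0.4879, -0.1803, 0.1919]
tool_rot: [3.141, -0.0, 0.319]
contact_force: [-0.4, 0.4, 4.6]
opening: 0.0506
grip_force: 10.0
```

```bash
python3 -m jog '[[[-0.1,0,0,0,0],[-0.1,0,0,0,-0.1],[-0.1,0,0,0,-0.2],[-0.1,0,0,0,-0.3],[-0.1,0,0,0,-0.36]]]'; python3 -m jog '[[[-0.1,0,0,0,-0.05],[-0.1,0,0,0,-0.08],[-0.1,0,0,0,-0.08],[-0.1,0,0,0,-0.08],[-0.1,0,0,0,-0.08]]]'
python3 - <<'E'
from h import *
im,c=shot('wrist','w3'); o=robot.observe(); print(o['contact_force'],o['torque'],o['tool_pos'])
p=proj(c,[.4875,-.1806,.195]); print(p); x,y=p.astype(int)
a=cv2.resize(im[y-75:min(y+75,420),x-100:x+100],None,fx=4,fy=4,interpolation=cv2.INTER_CUBIC)[:,:,::-1]
cv2.imwrite('pics/w3c.png',cv2.convertScaleAbs(a,alpha=1.3)); print(x-100,y-75)
E
```

```text
time: 3.12
tool_pos: [0.4881, -0.1804, 0.1919]
tool_rot: [3.141, -0.0, 0.684]
contact_force: [-0.9, 1.2, 3.9]
opening: 0.0502
grip_force: 10.0
time: 3.53
tool_pos: [0.4881, -0.1804, 0.1919]
tool_rot: [3.14, -0.0, 0.758]
contact_force: [0.6, -0.9, 5.7]
opening: 0.0504
grip_force: 10.0
[0.6183868  0.27997716 4.72800069] [ 0.02551457 -0.05783655  0.03265108] [ 0.4880726  -0.18039857  0.19193361]
[279.0616311  288.11874495]
179 213
```

View pics/w3c.png

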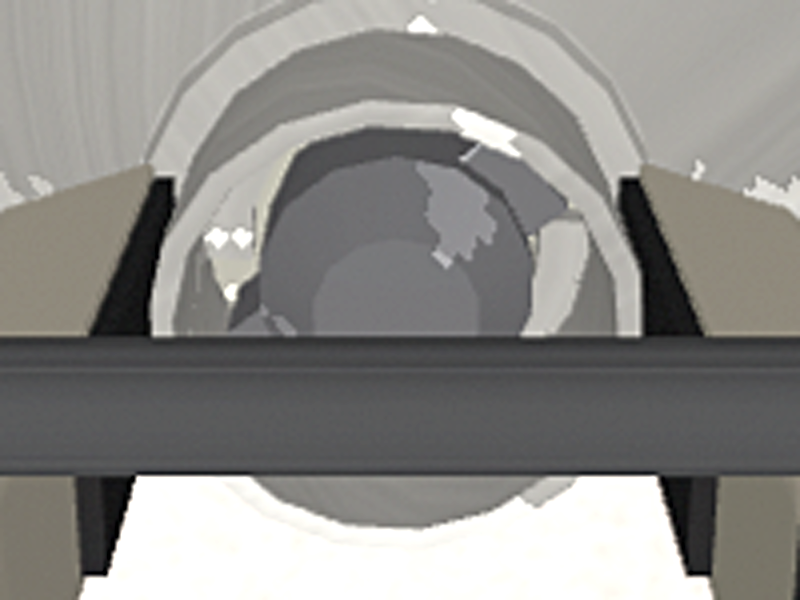

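The crop shows the turned shade: lug at about crop (515,185), clockwise lip end near (535,240)–(585,215). Computing the angle between them.

Run:
```python
from h import *
_,c=load('w3'); f=lambda x,y,z: ray(c,179+x/4,213+y/4,z)
ax=f(397,318,.198); print('axis',ax)
ang=lambda p: np.degrees(np.arctan2(p[1]-ax[1],p[0]-ax[0]))
for q in [(575,207),(530,238),(478,150)]: p=f(*q,.187);print('lug',q,ang(p).round(1),np.hypot(*(p-ax)[:2]).round(4))
for q in [(588,222),(565,222),(538,238)]: 
  for z in (.179,.182): p=f(*q,z);print('lip',q,ang(p).round(1),np.hypot(*(p-ax)[:2]).round(4))
for q in [(232,295),(255,190),(260,270),(228,325),(300,150)]: p=f(*q,.179);print('L',q,ang(p).round(1),np.hypot(*(p-ax)[:2]).round(4))
```

```text
axis [ 0.48685666 -0.18071422  0.198     ]
lug (575, 207) -24.6 0.0215
lug (530, 238) -30.7 0.0156
lug (478, 150) 12.3 0.0174
lip (588, 222) -39.7 0.0228
lip (588, 222) -36.2 0.0226
lip (565, 222) -38.8 0.0201
lip (565, 222) -34.9 0.0199
lip (538, 238) -44.3 0.0168
lip (538, 238) -39.5 0.0166
L (232, 295) 152.3 0.0208
L (255, 190) 111.3 0.018
L (260, 270) 145.5 0.0166
L (228, 325) 161.3 0.023
L (300, 150) 87.1 0.0163
```

Average of both notches gives about -5°, against lugs at -6°: aligned. Lifting a few mm and checking for a catch.

```bash
python3 -m jog '[[[-0.1,0,0,-0.002,0.02],[-0.1,0,0,-0.004,0.02],[-0.1,0,0,-0.006,0.02],[-0.1,0,0,-0.006,0.02],[-0.1,0,0,-0.006,0.02]]]' 15
python3 - <<'E'
from h import *
im,c=shot('wrist','w4'); o=robot.observe(); print(o['contact_force'],o['torque'],o['tool_pos'])
for z in (.198,.204): print(z,(4*(proj(c,[.4869,-.1807,z])-[179,213])).round())
a=cv2.resize(im[213:363,179:379],None,fx=4,fy=4,interpolation=cv2.INTER_CUBIC)[:,:,::-1]
cv2.imwrite('pics/w4c.png',cv2.convertScaleAbs(a,alpha=1.3))
E
```

```text
time: 4.0
tool_pos: [0.4877, -0.1802, 0.1974]
tool_rot: [-3.141, 0.0, 0.739]
contact_force: [0.4, 0.5, -1.7]
opening: 0.0503
grip_force: 15.0
[-0.50327316 -0.2581051  -0.69007616] [ 0.05156556 -0.05833183  0.00747376] [ 0.48765022 -0.18017931  0.1973595 ]
0.198 [401. 293.]
0.204 [401. 318.]
```

View pics/w4c.png

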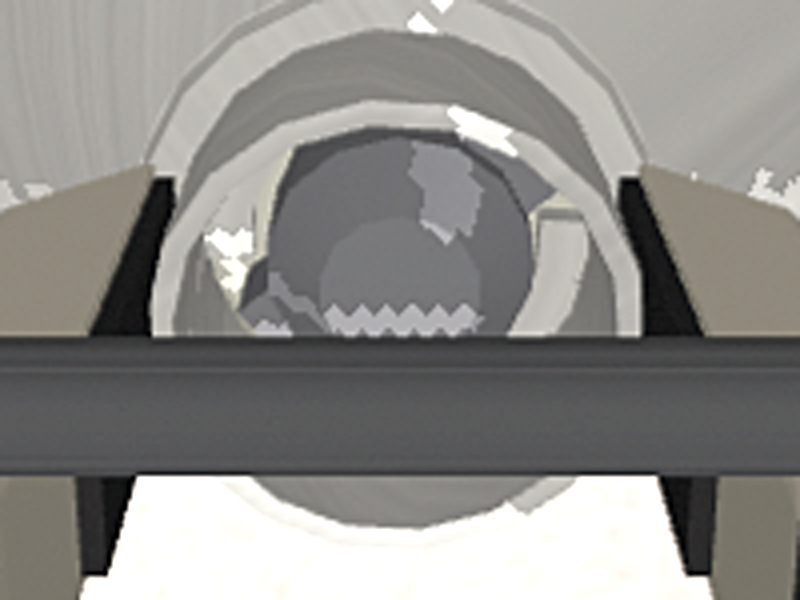

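Spigot now at crop (401,293), exactly where an unlifted diffuser should be: only the shade rises. Lifting clear.

```bash
python3 -m jog '[[[-0.1,0,0,-0.008,0],[-0.1,0,0,-0.018,0],[-0.1,0,0,-0.03,0],[-0.1,0,0,-0.05,0],[-0.1,0,0,-0.075,0]]]'; python3 -m jog '[[[-0.1,0,0,-0.025,0],[-0.1,0,0,-0.05,0],[-0.1,0,0,-0.06,0],[-0.1,0,0,-0.06,0],[-0.1,0,0,-0.06,0]]]'
python3 - <<'E'
from h import *
im,c=shot('top','t5'); o=robot.observe(); print(o['contact_force'],o['qpos'],o['tool_pos'])
im,c=shot('side','s5')
cs=cv2.imread('pics/s5.png'); ct=cv2.imread('pics/t5.png')
a=cv2.resize(cs[120:220,210:390],None,fx=3,fy=3); a=a[:,:400]; a=cv2.resize(cs[140:290,220:400],(480,400)); b=cv2.resize(ct[205:260,180:235],(320,320),interpolation=cv2.INTER_CUBIC)
b=cv2.copyMakeBorder(b,0,80,0,0,cv2.BORDER_CONSTANT)
cv2.imwrite('pics/m5.png',cv2.convertScaleAbs(np.hstack([a,b]),alpha=1.4))
E
```

```text
time: 4.47
tool_pos: [0.4872, -0.18, 0.2732]
tool_rot: [-3.14, 0.001, 0.739]
contact_force: [0.1, -1.7, -1.7]
opening: 0.0507
grip_force: 15.0
time: 4.88
tool_pos: [0.4878, -0.1803, 0.3333]
tool_rot: [3.14, -0.0, 0.739]
contact_force: [-1.3, 0.7, -1.8]
opening: 0.0503
grip_force: 15.0
[ 0.14510163  0.38245858 -1.53891407] [-5.01360635e-01  2.75665558e-01  1.35117432e+00 -5.62569940e-05
  1.51536644e+00  3.30663708e-01] [ 0.48744419 -0.18005148  0.33221711]
```

View pics/m5.png

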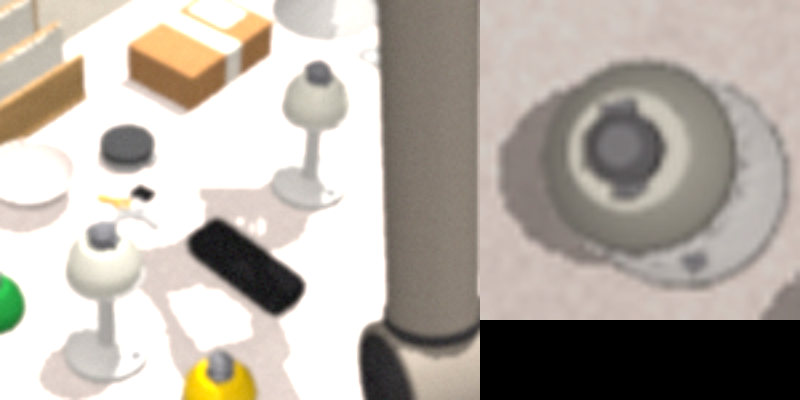

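The shaded lamp's diffuser stayed put on its stem (left panel (315,85)). The bare spigot is at full-image (203.7,230.4), with lugs about +5° from world x. Carrying the shade to a viewpoint short of the bare lamp.

```bash
python3 -m jog '[[[-0.1,0.015,-0.025,0,0],[-0.1,0.03,-0.06,0,0],[-0.1,0.045,-0.095,0,0],[-0.1,0.06,-0.13,0,0],[-0.1,0.075,-0.165,0,0]]]'; python3 -m jog '[[[-0.1,0.02,-0.035,0,0],[-0.1,0.035,-0.065,0,0],[-0.1,0.05,-0.09,0,0],[-0.1,0.06,-0.11,0,0],[-0.1,0.068,-0.12,0,0]]]'; python3 -m jog '[[[-0.1,0,0,0,0],[-0.1,0,0,0,0],[-0.1,0,0,0,0],[-0.1,0,0,0,0]]]'
python3 - <<'E'
from h import *
im,c=shot('wrist','w6'); o=robot.observe(); print(o['tool_pos'],o['tool_rot'])
p=proj(c,[.4843,.2018,.19]); print(p); x,y=p.astype(int);y0=max(0,y-60)
a=cv2.resize(im[y0:y0+120,x-80:x+80],None,fx=5,fy=5,interpolation=cv2.INTER_CUBIC)[:,:,::-1]
cv2.imwrite('pics/w6c.png',cv2.convertScaleAbs(a,alpha=1.3)); print(x-80,y0)
E
```

```text
time: 5.4
tool_pos: [0.4307, -0.0063, 0.3313]
tool_rot: [-3.139, 0.001, 0.738]
contact_force: [0.6, 0.2, -1.1]
opening: 0.0503
grip_force: 15.0
time: 5.82
tool_pos: [0.3999, 0.1289, 0.3317]
tool_rot: [-3.14, 0.002, 0.741]
contact_force: [-0.0, -0.1, -1.4]
opening: 0.0506
grip_force: 15.0
time: 6.15
tool_pos: [0.4016, 0.1259, 0.3321]
tool_rot: [-3.141, 0.001, 0.738]
contact_force: [-0.2, 0.1, -1.5]
opening: 0.0505
grip_force: 15.0
[0.40168187 0.12593946 0.33221522] [-3.14139528e+00  7.75650613e-04  7.37401394e-01]
[278.31053137  55.22560744]
198 0
```

View pics/w6c.png

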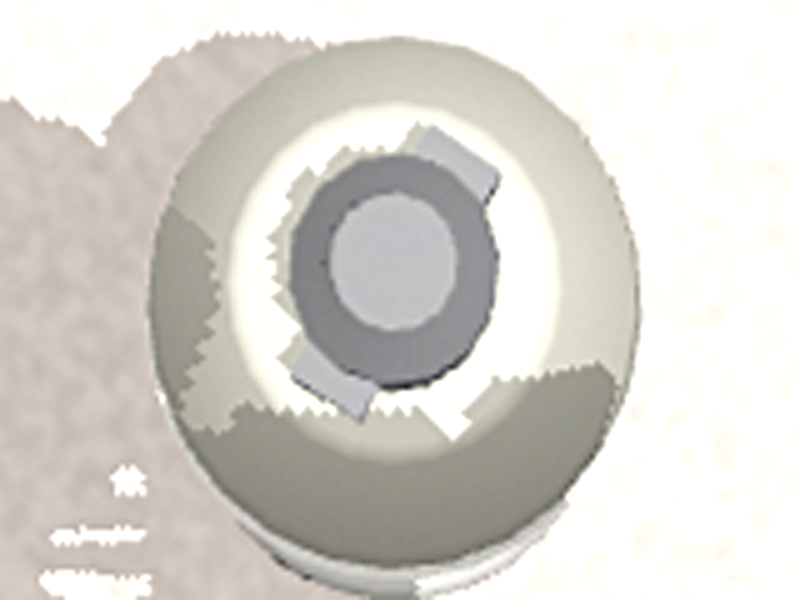

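The crop shows the spigot top at crop (394,261). Lug outer edges run (425,125)–(499,177) and (290,370)–(361,420).

Run:
```python
from h import *
_,c=load('w6'); f=lambda x,y,z: ray(c,198+x/5,y/5,z)
ax=f(394,261,.198)
A=(f(425,125,.187)+f(499,177,.187))/2; B=(f(290,370,.187)+f(361,420,.187))/2
print('axis',ax,'lugmid',(A+B)/2,'ang',np.degrees(np.arctan2(*(A-B)[1::-1])),np.hypot(*(A-B)[:2]))
e=f(499,177,.187)-f(425,125,.187);e2=f(361,420,.187)-f(290,370,.187);print([np.degrees(np.arctan2(*v[1::-1]))+90 for v in(e,e2)])
# recheck first lamp lug angle with same method (w2)
_,c2=load('w2'); g=lambda x,y,z: ray(c2,180+x/4,120+y/4,z)
A=(g(405,258,.187)+g(470,285,.187))/2;B=(g(325,430,.187)+g(385,463,.187))/2
print('shaded lug',np.degrees(np.arctan2(*(A-B)[1::-1])),(A+B)/2)
t=T(); 
for tgt in (ax,):
  d=t[:3,:3].T@(np.array([tgt[0],tgt[1],t[2,3]])-t[:3,3]); print('tool shift',d)
```

```text
axis [0.48423872 0.20320245 0.198     ] lugmid [0.48383443 0.20311497 0.187     ] ang 11.152452130267907 0.03868184448748448
[np.float64(9.888701277463397), np.float64(8.624707774280992)]
shaded lug -6.106913957666033 [ 0.48645927 -0.18096385  0.187     ]
tool shift [ 1.13059106e-01 -1.68302850e-03 -8.73621989e-05]
```

```bash
python3 -m jog '[[[-0.1,0.03,0,0,-0.08],[-0.1,0.06,0,0,-0.16],[-0.1,0.09,-0.001,0,-0.24],[-0.1,0.114,-0.001,0,-0.27],[-0.1,0.114,-0.001,0,-0.27]]]'; python3 -m jog '[[[-0.1,0,0,0,0],[-0.1,0,0,0.03,0],[-0.1,0,0,0.06,0],[-0.1,0,0,0.09,0],[-0.1,0,0,0.11,0]]]'; python3 -m jog '[[[-0.1,0,0,0,0],[-0.1,0,0,0,0],[-0.1,0,0,0,0],[-0.1,0,0,0,0]]]'
python3 - <<'E'
from h import *
im,c=shot('wrist','w7'); o=robot.observe(); print(o['tool_pos'],o['tool_rot'],o['contact_force'],o['qpos'][5])
p=proj(c,[.4842,.2032,.198]); print(p,proj(c,o['tool_pos']))
a=cv2.resize(im[213:363,179:379],None,fx=4,fy=4,interpolation=cv2.INTER_CUBIC)[:,:,::-1]
cv2.imwrite('pics/w7c.png',cv2.convertScaleAbs(a,alpha=1.3))
E
```

```text
time: 6.62
tool_pos: [0.4878, 0.2057, 0.3311]
tool_rot: [-3.141, -0.0, 1.01]
contact_force: [-0.7, -0.8, -2.4]
opening: 0.0504
grip_force: 15.0
time: 7.03
tool_pos: [0.4834, 0.2027, 0.2202]
tool_rot: [-3.14, 0.003, 1.007]
contact_force: [-0.1, -0.3, -1.7]
opening: 0.0506
grip_force: 15.0
time: 7.37
tool_pos: [0.486, 0.2041, 0.2246]
tool_rot: [3.139, -0.003, 1.008]
contact_force: [0.5, 0.5, -1.6]
opening: 0.0509
grip_force: 15.0
[0.48593469 0.20424581 0.22440178] [ 3.13918930e+00 -2.39870818e-03  1.00838920e+00] [ 0.87737016 -0.65595769 -1.31706063] 0.814949467983043
[277.12902053 264.34314621] [279.28055911 284.01649757]
```

View pics/w7c.png

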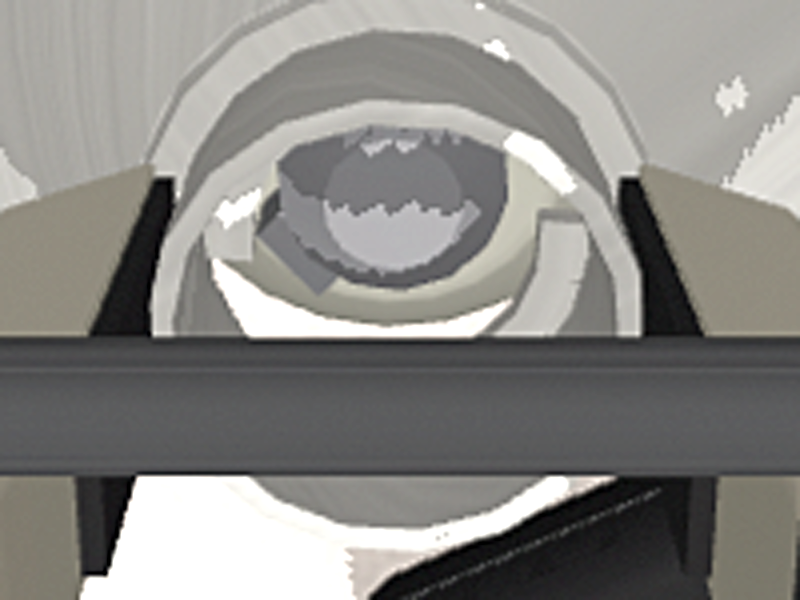

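The spigot is seen through the collar at crop (392,207), within a millimetre of centre; the left lug at (300,260) lines up with the notch gap. Small correction, then a gentle descent watching force.

```bash
python3 -m jog '[[[-0.1,-0.0008,-0.0005,0.004,0],[-0.1,-0.0008,-0.0005,0.008,0],[-0.1,-0.0008,-0.0005,0.012,0],[-0.1,-0.0008,-0.0005,0.015,0],[-0.1,-0.0008,-0.0005,0.017,0]]]'; python3 -m jog '[[[-0.1,0,0,0.002,0],[-0.1,0,0,0.004,0],[-0.1,0,0,0.006,0],[-0.1,0,0,0.006,0],[-0.1,0,0,0.006,0]]]'; python3 -c "
from h import *
o=robot.observe();print(o['tool_pos'],o['contact_force'],o['torque'])"
```

```text
time: 7.83
tool_pos: [0.4841, 0.2038, 0.2049]
tool_rot: [-3.141, 0.001, 1.009]
contact_force: [-0.4, 0.7, -1.3]
opening: 0.0508
grip_force: 15.0
time: 8.25
tool_pos: [0.4842, 0.2038, 0.1994]
tool_rot: [-3.141, 0.0, 1.009]
contact_force: [-1.0, -0.7, -1.4]
opening: 0.0504
grip_force: 15.0
[0.48424846 0.20377133 0.19938535] [-0.98752146 -0.71669718 -1.42790215] [-0.13915889 -0.05693885  0.02136881]
```

Below lug-top height with no contact: the notches pass. Down to the seat.

```bash
python3 -m jog '[[[-0.1,0,0,0.002,0],[-0.1,0,0,0.004,0],[-0.1,0,0,0.006,0],[-0.1,0,0,0.0075,0],[-0.1,0,0,0.0075,0]]]'; python3 -m jog '[[[-0.1,0,0,0,0],[-0.1,0,0,0,0]]]'; python3 -c "
from h import *
o=robot.observe();print(o['tool_pos'],o['contact_force'],o['torque'])"
```

```text
time: 8.67
tool_pos: [0.4843, 0.2039, 0.192]
tool_rot: [3.142, -0.0, 1.009]
contact_force: [-0.4, 0.1, -1.1]
opening: 0.0509
grip_force: 15.0
time: 8.83
tool_pos: [0.4843, 0.2039, 0.192]
tool_rot: [-3.142, -0.0, 1.009]
contact_force: [-0.8, -0.3, -0.5]
opening: 0.0504
grip_force: 15.0
[0.48427806 0.20391668 0.19200143] [-0.79062582 -0.29819498 -0.46811223] [-0.04139643 -0.02736528 -0.00311708]
```

```bash
python3 -m jog '[[[-0.1,0,0,0.0005,0],[-0.1,0,0,0.001,0],[-0.1,0,0,0.001,0]]]'; python3 -m jog '[[[-0.1,0,0,0,0],[-0.1,0,0,0,0.1],[-0.1,0,0,0,0.2],[-0.1,0,0,0,0.3],[-0.1,0,0,0,0.4]]]';  python3 -m jog '[[[-0.1,0,0,0,0.06],[-0.1,0,0,0,0.12],[-0.1,0,0,0,0.12],[-0.1,0,0,0,0.12]]]'; python3 -c "
from h import *
o=robot.observe();print(o['tool_pos'],o['contact_force'],o['torque'])"
```

```text
time: 9.08
tool_pos: [0.4843, 0.2039, 0.1919]
tool_rot: [3.141, -0.0, 1.009]
contact_force: [-3.2, -0.4, 6.7]
opening: 0.0506
grip_force: 15.0
time: 9.5
tool_pos: [0.4848, 0.204, 0.1919]
tool_rot: [3.141, -0.002, 0.604]
contact_force: [-0.8, 0.2, 4.5]
opening: 0.0505
grip_force: 15.0
time: 9.83
tool_pos: [0.485, 0.204, 0.1919]
tool_rot: [3.141, -0.002, 0.49]
contact_force: [-0.5, -0.9, 6.4]
opening: 0.0507
grip_force: 15.0
[0.48495979 0.20395995 0.19192806] [-0.48735517 -0.87078332  6.44910931] [-0.05021545  0.10536405 -0.01574983]
```

```bash
for i in 1; do python3 -m jog '[[[-0.1,0,0,0,0.03],[-0.1,0,0,0,0.06],[-0.1,0,0,0,0.06]]]' >/dev/null; python3 -c "
from h import *
o=robot.observe();print(o['tool_rot'],o['contact_force'],o['torque'])"; done
python3 -m jog '[[[-0.1,0,0,0,0.02],[-0.1,0,0,0,0.04],[-0.1,0,0,0,0.04]]]' >/dev/null; python3 -c "
from h import *
o=robot.observe();print(o['tool_rot'],o['contact_force'],o['torque'])"
python3 -m jog '[[[-0.1,0,0,0,0.02],[-0.1,0,0,0,0.03],[-0.1,0,0,0,0.03]]]' >/dev/null; python3 -c "
from h import *
o=robot.observe();print(o['tool_rot'],o['contact_force'],o['torque'])"
```

```text
[ 3.14069114e+00 -1.86165954e-03  4.28533524e-01] [-0.26327406 -2.18471446  4.76476299] [-0.16991534  0.09107895 -0.05811846]
[ 3.14009771e+00 -2.02037907e-03  3.89406526e-01] [ 0.03109365 -2.55761872  4.68227627] [-0.40811768  0.04418119  0.16023114]
[ 3.13982502e+00 -1.86726234e-03  3.60362793e-01] [ 0.39734845 -3.75432585  5.04217699] [-0.44657839  0.04126509  0.37248787]
```

Torque rises from 0 to 0.16 to 0.37 Nm: at the stop, about 37° turned. Releasing and rising.

```bash
python3 -m jog '[[[-0.1,0,0,-0.0005,-0.015],[0.2,0,0,-0.0005,-0.015],[0.6,0,0,-0.0005,-0.015],[0.8,0,0,-0.0005,-0.015],[0.8,0,0,-0.0005,-0.015]]]'; python3 -m jog '[[[0.8,0,0,0,0],[0.8,0,0,-0.01,0],[0.8,0,0,-0.03,0],[0.8,0,0,-0.06,0],[0.8,0,0,-0.095,0]]]';python3 -m jog '[[[0.8,0,0,-0.015,0],[0.8,0,0,-0.015,0],[0.8,0,0,-0.015,0],[0.8,0,0,-0.015,0]]]'
python3 - <<'E'
from h import *
im,c=shot('wrist','w8');p=proj(c,[.4842,.2032,.198]);print(p,robot.observe()['tool_pos'])
shot('top','t8'); shot('side','s8')
x,y=p.astype(int); w=cv2.imread('pics/w8.png')[max(0,y-75):y+75,x-75:x+75]; s=cv2.imread('pics/s8.png')[130:310,200:400]
cv2.imwrite('pics/m8.png',cv2.convertScaleAbs(np.hstack([cv2.resize(w,(400,400*w.shape[0]//150),interpolation=cv2.INTER_CUBIC),cv2.resize(s,(400,400*w.shape[0]//150))]),alpha=1.3)); print(x-75,y-75,w.shape)
E
```

```text
time: 11.0
tool_pos: [0.4841, 0.204, 0.1913]
tool_rot: [-3.141, 0.001, 0.374]
contact_force: [-0.9, 0.4, -0.8]
opening: 0.0709
grip_force: 0.0
time: 11.42
tool_pos: [0.4834, 0.2037, 0.287]
tool_rot: [-3.141, 0.003, 0.374]
contact_force: [1.5, -0.2, 0.3]
opening: 0.0826
grip_force: 0.0
time: 11.75
tool_pos: [0.4838, 0.2037, 0.3007]
tool_rot: [-3.141, 0.002, 0.374]
contact_force: [0.4, 0.5, -0.8]
opening: 0.0826
grip_force: 0.0
[279.63254469 218.07612667] [0.48365271 0.20368298 0.30029949]
204 143 (150, 150, 3)
```

The picture budget is used up, so I verify numerically: scene differences, shade outline and the notch gap on a ring.

Run:
```python
from h import *
t0,c=load('top0');t8,_=load('t8')
for n,(u,v) in dict(green=(199,184),y1=(164,275),y2=(225,288),bowl=(262,144),tin=(313,158),keys=(286,186),case=(286,250),parcel=(390,136),horn=(455,225),brush=(126,228)).items():
    a=t0[v-20:v+20,u-20:u+20];b=t8[v-26:v+26,u-26:u+26]
    r=cv2.matchTemplate(b,a,cv2.TM_CCOEFF_NORMED);_,m,_,l=cv2.minMaxLoc(r);print(n,round(m,3),l[0]-6,l[1]-6)
# white diffuser on the old lamp vs t5? position of spigot by dark blob; expected (365,230)
for f,ax in (('w2',(.4868,-.1807)),('w8',(.4842,.2032))):
    im,cc=load(f); out=[]
    for a in range(0,360,6):
        p=proj(cc,[ax[0]+.0185*np.cos(np.radians(a)),ax[1]+.0185*np.sin(np.radians(a)),.179]).round().astype(int)
        b,g,r=im[p[1],p[0]].astype(int); out.append(f'{a}:{r-b}/{g}')
    print(f,' '.join(out))
# cone outline in w8: bright table excluded
im,cc=load('w8')
for z in(.198,): print(proj(cc,[.4842,.2032,z]))
g=cv2.cvtColor(im,cv2.COLOR_BGR2GRAY)[120:290,190:370]
print(cv2.HoughCircles(g,cv2.HOUGH_GRADIENT,1,10,param1=80,param2=18,minRadius=12,maxRadius=20))
im,_=load('w2');g=cv2.cvtColor(im,cv2.COLOR_BGR2GRAY)[120:290,190:370]
print(cv2.HoughCircles(g,cv2.HOUGH_GRADIENT,1,10,param1=80,param2=18,minRadius=12,maxRadius=20))
```

```text
green 0.522 0 0
y1 0.682 0 0
y2 0.541 0 0
bowl 0.999 0 0
tin 1.0 0 0
keys 1.0 0 0
case 1.0 0 0
parcel 1.0 0 0
horn 0.999 0 0
brush 0.472 -1 6
w2 0:0/77 6:3/101 12:6/112 18:5/125 24:6/128 30:6/124 36:5/126 42:5/128 48:6/126 54:5/126 60:5/125 66:7/169 72:4/125 78:5/128 84:5/125 90:5/128 96:5/127 102:5/128 108:6/126 114:3/126 120:11/131 126:12/125 132:13/181 138:12/141 144:12/133 150:7/97 156:-2/84 162:-1/123 168:-1/108 174:-1/57 180:0/56 186:-2/75 192:0/54 198:-2/52 204:-1/49 210:4/98 216:0/54 222:-3/51 228:6/125 234:5/128 240:6/125 246:6/130 252:6/129 258:5/127 264:5/128 270:6/128 276:6/128 282:5/128 288:6/128 294:6/129 300:10/121 306:11/132 312:11/131 318:12/132 324:12/133 330:5/103 336:-2/81 342:-1/83 348:-2/81 354:-1/77
w8 0:4/117 6:3/113 12:5/136 18:6/138 24:6/132 30:5/127 36:5/127 42:5/119 48:6/133 54:5/131 60:4/130 66:5/130 72:5/132 78:6/133 84:5/133 90:5/131 96:5/133 102:4/132 108:6/132 114:6/127 120:10/190 126:14/188 132:14/196 138:14/192 144:15/194 150:13/147 156:15/198 162:7/114 168:4/87 174:-1/117 180:-1/100 186:-1/101 192:-2/89 198:-2/91 204:-3/91 210:-2/92 216:2/110 222:-1/110 228:2/111 234:3/109 240:6/133 246:6/131 252:6/136 258:6/134 264:6/134 270:5/134 276:5/134 282:6/132 288:4/133 294:7/134 300:5/131 306:11/141 312:11/137 318:11/137 324:12/137 330:11/139 336:11/140 342:12/139 348:1/96 354:1/96
[279.63254469 218.07612667]
[[[87.5 94.5 19.4]]]
[[[89.5 91.5 19.4]]]
```

The shade is down and at the stop: its notch axis is at about -30° and the lugs at +8 to +10°, so roughly 38° clockwise. Bystanders in clear view show zero shift. The low matches are the green and yellow look-alikes and the brush, which the arm and its shadow now cover; nothing went near them. Handing in.

```bash
python3 -c "
from cell import robot
print(robot.hand_in())"
```

```text
the job is handed in; nothing more can be done
None
```

The shade is on the twin lamp, fully down, turned clockwise to the stop and released, and the job was handed in after about 12 s. The first lamp's diffuser stayed on its lamp. The six bystanders in clear view hadn't moved; the brush and the green and yellow look-alikes were hidden by the arm, so I couldn't check those at the end.

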